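Sort the sample jars into the stands of their size

TASK

The ground samples are to be kept from being knocked over: take the four white sample jars that stand loose on the open worktop (not the one beside the mill tray at the back) and set each upright and flat in the recess of the round aluminium jar stand of its size: the large jar in the widest stand, the medium jar in the middle-sized stand, and the two small jars one in each of the two smallest stands. Do not knock any jar over, and leave the steel beaker and the bench timer standing where they are.

Things in the scene. Friction and masses are not known exactly. Their poses are not given: they have to be found in the camera images.
- jar_large: The large sample jar: upright round white plastic jar with a label band and a black screw cap (fixed), 60 mm diameter and 90 mm tall, about 0.1 kg. The 60 mm wide body reaches up to about 74 mm, above it is the 50 mm wide cap. Origin: centre of the underside; z is up along the jar's axis. Grasp it across the body from above. Loose, stands on the worktop
- jar_medium: The medium sample jar: upright round white plastic jar with a label band and a red screw cap (fixed), 52 mm diameter and 76 mm tall, about 0.1 kg. The 52 mm wide body reaches up to about 60 mm, above it is the 44 mm wide cap. Origin: centre of the underside; z is up along the jar's axis. Grasp it across the body from above. Loose, stands on the worktop
- jar_small_1: One of the two equal small sample jars: upright round white plastic jar with a label band and a pale grey screw cap (fixed), 44 mm diameter and 60 mm tall, about 0.1 kg. The 44 mm wide body reaches up to about 44 mm, above it is the 39 mm wide cap. Origin: centre of the underside; z is up along the jar's axis. Grasp it across the body from above. Loose, stands on the worktop
- jar_small_2: The other of the two equal small sample jars: upright round white plastic jar with a label band and a pale grey screw cap (fixed), 44 mm diameter and 60 mm tall, about 0.1 kg. The 44 mm wide body reaches up to about 44 mm, above it is the 39 mm wide cap. Origin: centre of the underside; z is up along the jar's axis. Grasp it across the body from above. Loose, stands on the worktop
- stand_large: The widest stand: round aluminium jar stand fixed to the worktop: a low cup with outside diameter 96 mm, rim 12 mm above the worktop and a round recess of 86 mm inner diameter with a dark floor 4 mm above the worktop (recess 8 mm deep, wall 5 mm); three screw lugs, 5 mm high, reach 11 mm beyond it. For the large jar. Origin: its centre at worktop level; z up
- stand_medium: The middle-sized stand: round aluminium jar stand fixed to the worktop: a low cup with outside diameter 82 mm, rim 12 mm above the worktop and a round recess of 72 mm inner diameter with a dark floor 4 mm above the worktop (recess 8 mm deep, wall 5 mm); three screw lugs, 5 mm high, reach 11 mm beyond it. For the medium jar. Origin: its centre at worktop level; z up
- stand_small_1: One of the two equal smallest stands: round aluminium jar stand fixed to the worktop: a low cup with outside diameter 68 mm, rim 12 mm above the worktop and a round recess of 58 mm inner diameter with a dark floor 4 mm above the worktop (recess 8 mm deep, wall 5 mm); three screw lugs, 5 mm high, reach 11 mm beyond it. For either small jar. Origin: its centre at worktop level; z up
- stand_small_2: The other of the two equal smallest stands: round aluminium jar stand fixed to the worktop: a low cup with outside diameter 68 mm, rim 12 mm above the worktop and a round recess of 58 mm inner diameter with a dark floor 4 mm above the worktop (recess 8 mm deep, wall 5 mm); three screw lugs, 5 mm high, reach 11 mm beyond it. For either small jar. Origin: its centre at worktop level; z up
- beaker: Open plain steel beaker, no cap, 68 mm diameter at the rim and 74 mm tall, loose, among the jars; to be left alone. Origin: centre of the underside; z up. Round the work: a tall fixed grinding mill (up to 0.45 m high) stands at about x over 0.57, y -0.33 to -0.08, and a tall oven right of about y = -0.6; keep the arm clear of both
- timer: Small upright bench timer, a white box 44 x 64 mm in plan (x by y) and 62 mm tall with a round grey dial on its front, loose, among the jars; to be left alone. Origin: centre of the underside; z up

How it is judged (in metres and radians):
At the end, for the whole second after the job is handed in: Large jar in the widest stand, medium in the middle-sized, one small jar in each smallest stand: each upright (within 4 degrees), flat on the recess floor (underside 1 to 6.5 mm up), its axis within 15, 12 or 11 mm (large, medium, small) of the stand's centre, let go, at rest (horizontal distance between jar_large and stand_large below 0.015 m and z of jar_large in the frame of stand_large between 0.001 and 0.0065 m and angle between each of jar_large, jar_medium's own z axis and vertical below 0.08 rad and linear speed of each of jar_large, jar_medium below 0.02 m/s and contact force between each of jar_large, jar_medium and the fingers below 0.2 N and horizontal distance between jar_medium and stand_medium below 0.012 m and z of jar_medium in the frame of stand_medium between 0.001 and 0.0065 m and ((horizontal distance between jar_small_1 and stand_small_1 below 0.011 m and z of jar_small_1 in the frame of stand_small_1 between 0.001 and 0.0065 m and angle between each of jar_small_1, jar_small_2's own z axis and vertical below 0.08 rad and linear speed of each of jar_small_1, jar_small_2 below 0.02 m/s and contact force between each of jar_small_1, jar_small_2 and the fingers below 0.2 N and horizontal distance between jar_small_2 and stand_small_2 below 0.011 m and z of jar_small_2 in the frame of stand_small_2 between 0.001 and 0.0065 m) or (horizontal distance between jar_small_1 and stand_small_2 below 0.011 m and z of jar_small_1 in the frame of stand_small_2 between 0.001 and 0.0065 m and angle between each of jar_small_1, jar_small_2's own z axis and vertical below 0.08 rad and linear speed of each of jar_small_1, jar_small_2 below 0.02 m/s and contact force between each of jar_small_1, jar_small_2 and the fingers below 0.2 N and horizontal distance between jar_small_2 and stand_small_1 below 0.011 m and z of jar_small_2 in the frame of stand_small_1 between 0.001 and 0.0065 m))); the robot touches nothing.
It fails at once if the beaker is pushed more than 25 mm from its place or knocked over (distance of beaker from where it was at the start of the episode above 0.025 m or angle between beaker's own z axis and vertical above 0.4 rad).
It fails at once if the timer is pushed more than 25 mm from its place or knocked over (distance of timer from where it was at the start of the episode above 0.025 m or angle between timer's own z axis and vertical above 0.4 rad).
It fails at once if a sample jar is knocked over (angle between any of jar_large, jar_medium, jar_small_1, jar_small_2's own z axis and vertical above 0.9 rad).
It also fails if it takes over 128 s, if anything falls off the work surface, if the arm or the gripper's body presses on something with over 40 N, if the wrist force passes 120 N, or if a joint passes its speed limit or range.

ROBOT

A 6-joint arm with a two-finger parallel gripper is mounted at the origin on a cart in front of the work surface, level with it; the furniture and walls round the work are solid. World frame = base frame: x ahead of the robot, y to its left, z up, the work surface at z = 0. Lengths are in m, angles in degrees, forces in N, time in s.
With the tool pointing down it reaches from about 0.325 to 0.9 m from the base axis. Payload 6.1 kg.
Tool frame: the origin (TCP) lies on the centre line of the jaws, within the pads' length; the fingertips stand manip.tip_reach ahead of it and the grasp point (between the pads) is the TCP (manip.tip_reach is the distance from the TCP to the fingertips, in m); z points along the fingers, y is the line along which they close (so a half turn about z gives the same grasp; the last joint's range is limited). The gripper opens to 85 mm and grips with 20 to 120 N. Pads are 22 mm wide; open, the fingers measure 114 mm over their backs; the gripper's body (76 mm by 85 mm) begins 54 mm behind the grasp point. The pads swing forward as they close: fully open they stand 13 mm farther back than shut.
Start: joints at [-70.365, 12.628, 87.462, -0, 79.91, -7.225], TCP at [0.282, -0.558, 0.25] pointing down, gripper open.
Joint ranges: [-170.65, 170.65], [-52.31, 119.04], [5.05, 147.46], [-71.25, 251.25], [11.57, 151.72], [-153.62, 153.62]. Speed limits (degrees/s): [147.25, 147.25, 172.46, 180, 180, 180].

INTERFACE

Orientations are given as [roll, pitch, yaw] about the fixed x, y, z axes, in that order (R = Rz(yaw) Ry(pitch) Rx(roll)).
In Python, from cell import manip gives the robot as it stands.
- The arm moves only by the tool inch_along, called after "Call:" by a JSON object that holds its "api" and its "payload", one argument or row to a line. Schema: {"type":"object","properties":{"motion":{"type":"object","properties":{"segments":{"type":"array","items":{"type":"array","items":{"type":"number"},"minItems":4,"maxItems":4},"minItems":1,"maxItems":20}},"additionalProperties":false,"required":["segments"]},"finger_gap":{"type":"number"},"force":{"type":"number"},"only":{"type":"string"},"quiet":{"type":"boolean"},"lines":{"type":"string"}},"required":["motion"],"additionalProperties":false}. motion is an object whose key "segments" holds a list of rows, 1 to 20 of them, each of 4 numbers: dx, dy, dz in m, then a turn about the tool's z in degrees; each row shifts and turns the commanded pose from where the row before left it, along the tool's axes as they then stand; what a row does not reach is not made up. A row lasts 1/10 s, in which the tool goes at most 0.05 m and 8.59 degrees, less where a joint would pass 70% of its speed; a pose out of reach is approached as far as the arm can. finger_gap is the finger opening in m, set as the call begins (left out keeps the last). The fingers move at their own pace and stop on an object; force is the grip in N (left out, the last holds). Time passes only in rows, so rows that do not move let the fingers close. The tool returns the time, the measured TCP pose, the force, the opening and the grip force at its end. only (a regular expression) keeps the lines of the reply that match it, lines (a string "A,B") keeps lines A to B, and quiet returns only ok. Input that does not fit is refused with a message, and nothing moves.
- manip.state(): the state, without advancing time (a new reading comes with each control period).
- manip.camera(name): name is "side" or "top" or "wrist"; returns the picture (384x512x3 uint8, blue, green, red); there is no depth.
- manip.get_calibration(name): a dict with "K" (3x3 intrinsics, pixels), "k1" (the pictures are not rectified: a ray, as slopes to the right and down, at radius r is drawn at 1 + k1 r^2 times it, then the intrinsics apply), "R" (3x3) and "t" (3): a world point X has camera coordinates R X + t. Camera axes: x right, y down, z forward; pixel columns grow to the right and rows downward; lengths in m; the calibration is good to about 2 mm. A picture is of the moment at which its call begins: read the wrist's pose just before it. get_calibration takes no time and is no camera call; for the wrist camera it gives the pose at the moment of the call.
- manip.close_job(): hands the job in; it is judged then, once.
The state is a dict: "t": time; "joint_positions": joint angles; "qvel": joint speeds; "joint_torque": joint torques, N m; "eef_pos": TCP position; "tool_rot": TCP orientation; "ft_force": force on the tool from outside, world axes, zero at the start; "wrist_torque": the same for the moment, N m; "grip_width": finger opening in m; "grip_force": force on a finger pad.
Only numpy, scipy, OpenCV 4.12 (cv2) and the standard library are available. Lean on these libraries where they do the work, as an engineer would, in place of code of your own. Each camera call takes 0.05 s, during which the arm holds its last target. There are 200 camera calls.

## Working session

There is one attempt and no reset: what is moved stays moved. The work goes in short steps, Python scripts to look and compute and a tool call to move; the robot and the scene stay as the last step left them, time stands still between calls to the robot, and variables do not carry over. Pictures are saved under pics/ and viewed, at most 14 in all, crops included, and the job is handed in when it is done.

```bash
ls; mkdir -p pics; cat > h.py <<'E'
import numpy as np, cv2
from cell import manip
def snap(n, f=None):
    c=manip.get_calibration(n); im=manip.camera(n)
    if f: cv2.imwrite('pics/'+f,im)
    return im,c
def ray(c,u,v):
    K=np.array(c['K'],float);k=float(c['k1'])
    p=cv2.undistortPoints(np.array([[[u,v]]],float),K,np.array([k,0,0,0,0]))[0,0]
    R=np.array(c['R']);t=np.array(c['t'])
    return -R.T@t, R.T@np.array([p[0],p[1],1])
def plane(c,u,v,z):
    o,d=ray(c,u,v); return o+d*(z-o[2])/d[2]
def proj(c,X):
    K=np.array(c['K'],float)
    return cv2.projectPoints(np.array([X],float),cv2.Rodrigues(np.array(c['R']))[0],np.array(c['t'],float),K,np.array([float(c['k1']),0,0,0,0]))[0][0,0]
def tri(obs):
    A=np.zeros((3,3));b=np.zeros(3)
    for c,u,v in obs:
        o,d=ray(c,u,v);d=d/np.linalg.norm(d);P=np.eye(3)-np.outer(d,d);A+=P;b+=P@o
    X=np.linalg.solve(A,b); return X
E
python3 - <<'E'
from h import *
print(manip.state(), manip.tip_reach)
for n in('top','side','wrist'):
    im,c=snap(n,n+'0.png'); R=np.array(c['R']);print(n,-R.T@np.array(c['t']),R[2],c['K'],c['k1'])
E
```

```text
cell.py
pics
{'t': 0.0, 'joint_positions': array([-7.03660957e+01,  1.26747797e+01,  8.75277922e+01, -1.11733284e-03,
        7.99091203e+01, -7.22450590e+00]), 'qvel': array([ 0.01685723, -0.07815496, -0.04290219,  0.0293714 ,  0.1138582 ,
       -0.03738775]), 'joint_torque': array([-8.47898591e-04, -4.96904755e+01, -3.89394665e+01, -3.28984215e-04,
        1.11824612e-02,  2.77572030e-05]), 'eef_pos': array([ 0.28216721, -0.5570319 ,  0.24918547]), 'tool_rot': array([-1.79889056e+02, -1.29551888e-02,  2.68585945e+01]), 'ft_force': array([-0.2465355 , -0.62320808,  0.33222104]), 'wrist_torque': array([0.01479493, 0.00288357, 0.00665814]), 'grip_force': 0.0, 'grip_width': 0.08540428596178883} 0.019
top [0.41779435 0.02115304 1.45469361] [ 0.05795463 -0.00662294 -0.99829725] [[398.36198235   0.         256.10684062]
 [  0.         398.36198235 192.91178985]
 [  0.           0.           1.        ]] 0.0016164632439542037
side [0.05172922 0.89933851 0.74192612] [ 0.36312053 -0.74265186 -0.56268259] [[352.58863866   0.         254.83325691]
 [  0.         352.58863866 185.11866778]
 [  0.           0.           1.        ]] 0.012559388013332421
wrist [ 0.34743941 -0.52361362  0.37147838] [-0.25959489 -0.13033542 -0.956882  ] [[298.54755203   0.         256.18505446]
 [  0.         298.54755203 191.950514  ]
 [  0.           0.           1.        ]] -0.08003303741402853
```

View pics/top0.png

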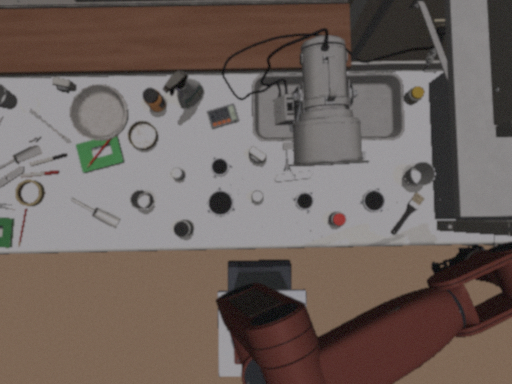

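View pics/side0.png

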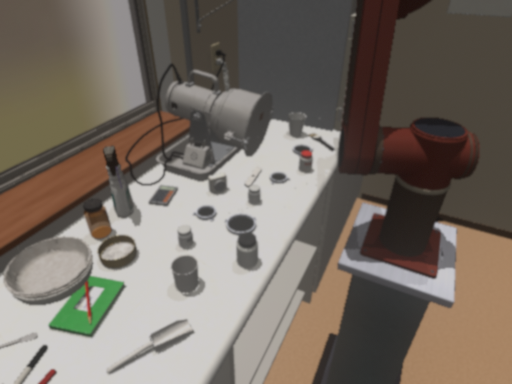

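The top view shows stands (dark discs) at about (220,167), (220,203), (305,201) and (374,201). The jars are at (177,174) small, (257,197) small, (338,219) medium with a red cap, and (183,229) large with a black cap. The beaker is near (143,200) and the timer near (257,154). The side view confirms this: large jar at (247,250), beaker at (185,275), timer at (217,184).

```bash
python3 - <<'E'
from h import *
im=cv2.imread('pics/top0.png'); c=manip.get_calibration('top')
cr=im[135:250,125:400]; cv2.imwrite('pics/topc.png',cv2.resize(cr,None,fx=2.9,fy=2.9,interpolation=cv2.INTER_CUBIC))
s=cv2.imread('pics/side0.png');cv2.imwrite('pics/sidec.png',cv2.resize(s[110:300,160:340],None,fx=3.1,fy=3.1,interpolation=cv2.INTER_CUBIC))
g=cv2.cvtColor(im,cv2.COLOR_BGR2GRAY); m=((g<75)*255).astype(np.uint8)
n,l,st,ce=cv2.connectedComponentsWithStats(m)
for i in range(1,n):
    if 20<st[i,4]<1500 and 125<ce[i,0]<440 and 130<ce[i,1]<245: print(st[i],ce[i].round(1),plane(c,*ce[i],.004).round(4), 'diam mm',round(2*np.sqrt(st[i,4]/np.pi)*3.65))
E
```

```text
[142 136  16  14  34] [151.4 144.1] [0.6888 0.3919 0.004 ] diam mm 24
[213 159  14  15 160] [219.3 166.2] [0.6025 0.1442 0.004 ] diam mm 52
[414 163  20  20 230] [425.1 171.5] [ 0.5686 -0.6094  0.004 ] diam mm 62
[404 169  12  16  88] [408.3 178. ] [ 0.5459 -0.547   0.004 ] diam mm 39
[131 191  12  17  87] [135.6 198. ] [0.492  0.4503 0.004 ] diam mm 38
[365 191  18  19 262] [373.7 200.2] [ 0.4669 -0.4171  0.004 ] diam mm 67
[210 192  22  22 383] [220.  202.5] [0.4697 0.1437 0.004 ] diam mm 81
[148 195   5  12  29] [150.5 200.7] [0.481  0.3963 0.004 ] diam mm 22
[298 194  14  14 162] [304.5 200.6] [ 0.4707 -0.1643  0.004 ] diam mm 52
[392 204  23  30 150] [402.8 218.5] [ 0.3984 -0.5206  0.004 ] diam mm 50
[329 215   7  10  31] [331.3 221.1] [ 0.3942 -0.2597  0.004 ] diam mm 23
[174 222  15  15 161] [181.  228.9] [0.3766 0.2864 0.004 ] diam mm 52
[189 222   4  13  24] [190.8 228.2] [0.3783 0.2508 0.004 ] diam mm 20
```

View pics/topc.png

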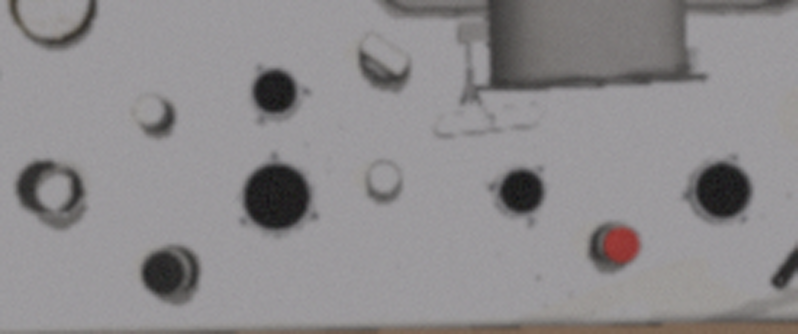

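View pics/sidec.png

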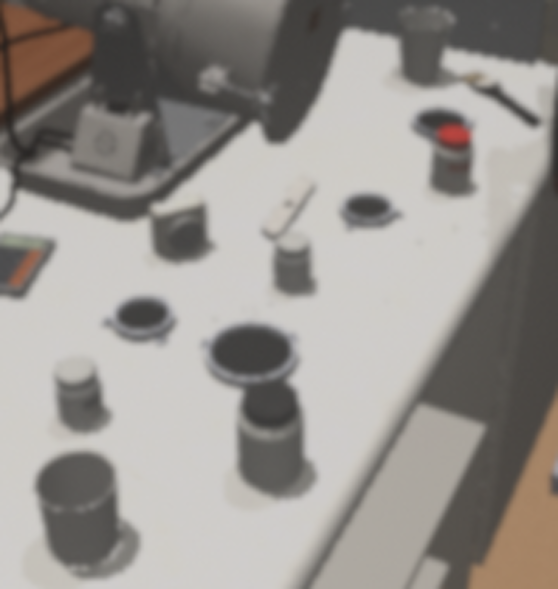

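The crops confirm it: in the top crop the stands are dark discs at (275,92), (277,197), (522,191) and (722,190). The caps are at (150,110) small, (384,180) small, (621,244) red and (166,272) black, with the beaker at (50,190) and the timer at (385,60). In the side crop the caps are at (78,370), (292,241), (455,133) and (270,397).

```bash
python3 - <<'E'
from h import *
ct=manip.get_calibration('top');cs=manip.get_calibration('side')
T=lambda u,v:(ct,125+(u+.5)/2.9-.5,135+(v+.5)/2.9-.5)
S=lambda u,v:(cs,160+(u+.5)/3.1-.5,110+(v+.5)/3.1-.5)
for n,a,b,z in [('L',(166,272),(270,397),.09),('M',(621,244),(455,133),.076),('s1',(150,110),(78,370),.06),('s2',(384,180),(292,241),.06),
 ('SL',(277,197),(252,352),.004),('SM',(722,190),(441,124),.004),('SsA',(275,92),(142,316),.004),('SsB',(522,191),(367,208),.004),('beaker',(50,188),(77,478),.074),('timer',(385,56),(180,205),.062)]:
    a=T(*a);b=S(*b);print(n,tri([a,b]).round(4),plane(*a,z).round(4),plane(*b,z).round(4))
E
```

```text
L [0.3815 0.269  0.0848] [0.3805 0.2675 0.09  ] [0.3801 0.2745 0.09  ]
M [ 0.4025 -0.2721  0.0761] [ 0.4026 -0.2721  0.076 ] [ 0.4024 -0.2723  0.076 ]
s1 [0.5756 0.2909 0.0564] [0.5757 0.2905 0.06  ] [0.5723 0.2939 0.06  ]
s2 [0.4876 0.0097 0.058 ] [0.4853 0.0087 0.06  ] [0.4886 0.0132 0.06  ]
SL [0.4694 0.1429 0.0067] [0.4692 0.143  0.004 ] [0.4713 0.1402 0.004 ]
SM [ 0.4673 -0.4171  0.0028] [ 0.4671 -0.4168  0.004 ] [ 0.4667 -0.4148  0.004 ]
SsA [0.6023 0.1438 0.0068] [0.6018 0.1436 0.004 ] [0.6052 0.1412 0.004 ]
SsB [ 0.4716 -0.1644  0.0058] [ 0.4707 -0.165   0.004 ] [ 0.4736 -0.1666  0.004 ]
beaker [0.4852 0.4107 0.0688] [0.4828 0.4078 0.074 ] [0.4842 0.4154 0.074 ]
timer [0.6367 0.0047 0.0588] [0.6359 0.0045 0.062 ] [0.6344 0.009  0.062 ]
```

Heights and sizes agree with the text, so I move to the medium jar first.

Call:
{"api": "inch_along", "payload": {
  "motion": {"segments":[[0,0,0,6.7],[0,0,0,6.7],[0,0,0,6.7],[0,0,0,6.76],[0.006,-0.015,0,0],[0.012,-0.03,0,0],[0.012,-0.03,0,0],[0.012,-0.03,0,0],[0.012,-0.03,0,0],[0.012,-0.03,0,0],[0.012,-0.03,0,0],[0.012,-0.03,0,0],[0.012,-0.03,0,0],[0.012,-0.03,0,0],[0.006,0,0,0],[0,0,0,0],[0,0,0,0]]},
  "finger_gap": 0.085,
  "force": 30
}}

```text
t: 1.85
eef_pos: [0.4022, -0.2728, 0.2502]
tool_rot: [180.0, 0.0, 0.1]
ft_force: [0.2, -0.3, -0.3]
grip_width: 0.0853
grip_force: 0.0
```

```bash
python3 - <<'E'
from h import *
im,c=snap('wrist','w1.png')
s=manip.state();print(s['eef_pos'],s['tool_rot'],s['joint_positions'])
hsv=cv2.cvtColor(im,cv2.COLOR_BGR2HSV)
m=(((hsv[...,0]<10)|(hsv[...,0]>170))&(hsv[...,1]>120)&(hsv[...,2]>60)).astype(np.uint8)*255
n,l,st,ce=cv2.connectedComponentsWithStats(m)
for i in range(1,n):
    if st[i,4]>100:print(st[i],ce[i],plane(c,*ce[i],.076))
E
```

```text
[ 0.40204083 -0.27307829  0.2502237 ] [1.79992096e+02 1.88193527e-02 1.71951045e-02] [-4.34802456e+01 -6.74164344e+00  1.07609969e+02 -1.90282638e-02
  7.91398861e+01  4.65061445e+01]
[ 236  156   41   40 1292] [256.03173375 175.18575851] [ 0.40326585 -0.27266275  0.076     ]
[ 80 353  18  14 106] [ 87.39622642 359.60377358] [ 0.15018593 -0.04648095  0.076     ]
```

View pics/w1.png

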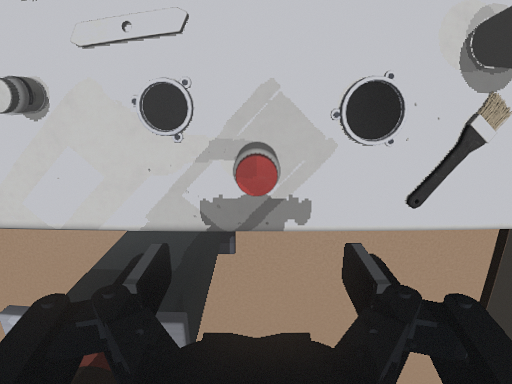

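The wrist view shows the red cap at (256,175), giving (0.403,-0.273). The medium stand is at (374,109) and small stand B at (164,107). I'll descend, grip, and measure the stands from this picture.

```bash
cat >> h.py <<'E'
def discs(im,c,z=.004,thr=75,amin=800,amax=9000):
    g=cv2.GaussianBlur(cv2.cvtColor(im,cv2.COLOR_BGR2GRAY),(3,3),0)
    cs,_=cv2.findContours(((g<thr)*255).astype(np.uint8),cv2.RETR_EXTERNAL,cv2.CHAIN_APPROX_NONE)
    for k in cs:
        a=cv2.contourArea(k)
        if amin<a<amax:
            e=cv2.fitEllipse(k)
            if a/(np.pi/4*e[1][0]*e[1][1])>.93 and e[1][0]/e[1][1]>.8:
                P=np.array([plane(c,*p[0],z)[:2] for p in k]).astype(np.float32)
                (x,y),r=cv2.minEnclosingCircle(P); print('disc px',np.round(e[0],1),'xy',P.mean(0).round(4),'ellc',plane(c,*e[0],z)[:2].round(4),'diam',round(2*r,4))
E
python3 - <<'E'
from h import *
im=cv2.imread('pics/w1.png');discs(im,manip.get_calibration('wrist'))
E
```

```text
disc px [164.6 106.1] xy [ 0.4715 -0.1629] ellc [ 0.4712 -0.1632] diam 0.0563
disc px [374.3 109.5] xy [ 0.4668 -0.4189] ellc [ 0.4677 -0.4163] diam 0.0716
```

Call:
{"api": "inch_along", "payload": {
  "motion": {"segments":[[0.001,-0.0005,0.015,0],[0,0,0.03,0],[0,0,0.03,0],[0,0,0.03,0],[0,0,0.03,0],[0,0,0.03,0],[0,0,0.02,0],[0,0,0.013,0],[0,0,0.01,0],[0,0,0,0],[0,0,0,0]]}
}}

```text
t: 3.0
eef_pos: [0.4037, -0.2726, 0.0428]
tool_rot: [180.0, -0.0, -0.0]
ft_force: [-0.4, -0.2, 0.8]
grip_width: 0.0852
grip_force: 0.0
```

Call:
{"api": "inch_along", "payload": {
  "motion": {"segments":[[0,0,0,0],[0,0,0,0],[0,0,0,0],[0,0,0,0],[0,0,0,0],[0,0,0,0],[0,0,0,0],[0,0,0,0]]},
  "finger_gap": 0.03,
  "force": 30
}}

```text
t: 3.8
eef_pos: [0.404, -0.2726, 0.0435]
tool_rot: [179.9, -0.1, 0.0]
ft_force: [-1.3, 1.7, 6.4]
grip_width: 0.0498
grip_force: 31.2
```

Call:
{"api": "inch_along", "payload": {
  "motion": {"segments":[[0,0,-0.01,0],[0,0,-0.02,0],[0,0,-0.02,0],[0,0,-0.01,0],[0.008,0.018,0,0],[0.012,0.027,0,0],[0.012,0.027,0,0],[0.012,0.027,0,0],[0.012,0.027,0,0],[0.007,0.018,0,0],[0,0,0,0],[0,0,0,0],[0,0,0,0]]}
}}

```text
t: 5.1
eef_pos: [0.4658, -0.4148, 0.1018]
tool_rot: [-179.9, 0.1, 0.0]
ft_force: [-0.7, -0.3, -0.3]
grip_width: 0.0499
grip_force: 32.0
```

```bash
python3 - <<'E'
from h import *
print(manip.state()['eef_pos'])
im,c=snap('wrist','w2.png')
s,cs=snap('side')
u,v=proj(cs,[.467,-.417,.08]).astype(int);print(u,v)
cr=cv2.resize(s[v-50:v+70,u-60:u+60],(480,480),interpolation=cv2.INTER_CUBIC)
cv2.imwrite('pics/w2c.png',np.hstack([cv2.resize(im[60:380,150:410],(390,480)),cr[:,:400]]))
E
```

```text
[ 0.46582066 -0.4147709   0.10175526]
303 133
```

View pics/w2c.png

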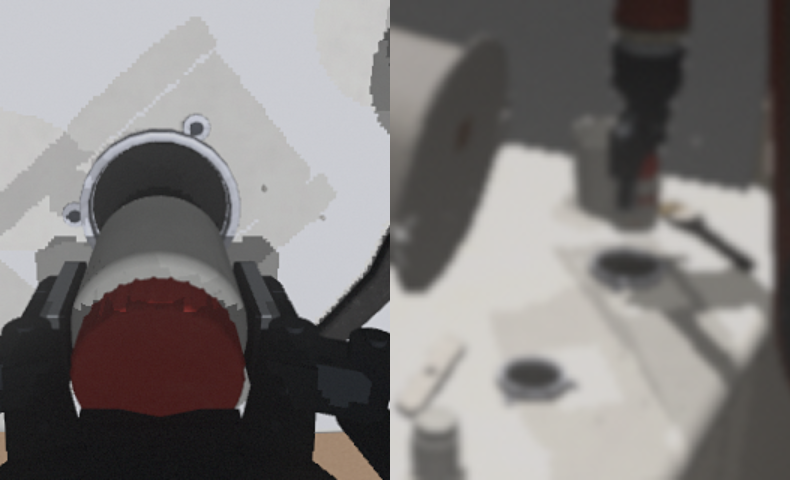

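The medium jar hangs upright between the pads with its stand right below it (stand at about (160,190) in the left half).

Call:
{"api": "inch_along", "payload": {
  "motion": {"segments":[[0.001,0.002,0.015,0],[0,0,0.015,0],[0,0,0.01,0],[0,0,0.007,0],[0,0,0.004,0],[0,0,0.002,0],[0,0,0,0],[0,0,0,0],[0,0,0,0]]}
}}

```text
t: 6.1
eef_pos: [0.4677, -0.4185, 0.05]
tool_rot: [180.0, -0.0, -0.0]
ft_force: [1.1, 0.1, -0.9]
grip_width: 0.0496
grip_force: 32.0
```

Call:
{"api": "inch_along", "payload": {
  "motion": {"segments":[[0,0,0.001,0],[0,0,0.001,0],[0,0,0,0],[0,0,0,0]]}
}}

```text
t: 6.5
eef_pos: [0.4675, -0.4182, 0.0475]
tool_rot: [180.0, -0.0, 0.0]
ft_force: [-0.9, -0.4, -0.0]
grip_width: 0.0498
grip_force: 32.1
```

Call:
{"api": "inch_along", "payload": {
  "motion": {"segments":[[0,0,0,0],[0,0,0,0],[0,0,0,0],[0,0,0,0],[0,0,0,0],[0,0,0,0]]},
  "finger_gap": 0.085
}}

```text
t: 7.1
eef_pos: [0.4673, -0.4181, 0.0473]
tool_rot: [-180.0, 0.0, 0.0]
ft_force: [-0.2, -0.1, 0.3]
grip_width: 0.0851
grip_force: 0.0
```

Call:
{"api": "inch_along", "payload": {
  "motion": {"segments":[[0,0,-0.01,0],[0,0,-0.02,0],[0,0,-0.03,0],[0,0,-0.04,0],[0,0,-0.04,0],[0,0,-0.04,0],[0,0,-0.02,0],[0,0,0,0],[0,0,0,0]]}
}}

```text
t: 8.0
eef_pos: [0.4674, -0.4181, 0.2477]
tool_rot: [180.0, -0.0, 0.0]
ft_force: [0.5, 0.3, -1.0]
grip_width: 0.0851
grip_force: 0.0
```

```bash
python3 - <<'E'
from h import *
im,c=snap('wrist','w3.png'); s=manip.state();print(s['eef_pos'])
hsv=cv2.cvtColor(im,cv2.COLOR_BGR2HSV)
m=(((hsv[...,0]<10)|(hsv[...,0]>170))&(hsv[...,1]>120)&(hsv[...,2]>60)).astype(np.uint8)*255
n,l,st,ce=cv2.connectedComponentsWithStats(m)
for i in range(1,n):
    if st[i,4]>300:print(st[i],ce[i],plane(c,*ce[i],.08))
E
```

```text
[ 0.46691948 -0.41753319  0.24621019]
[ 235  158   42   41 1350] [255.57037037 178.4162963 ] [ 0.46685399 -0.41754846  0.08      ]
```

View pics/w3.png

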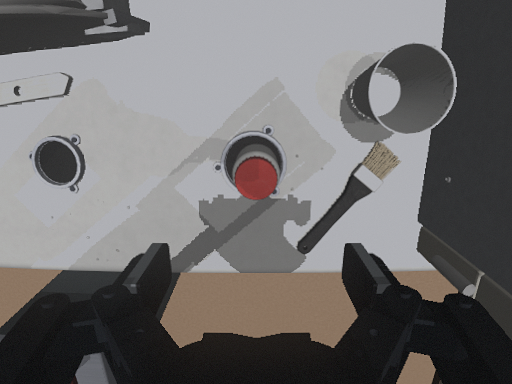

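The medium jar stands in its recess, red cap at (256,178). It is at (0.4669,-0.4175), within 1 mm of the stand's centre. I'll turn the tool by 90° so the camera housing stays clear of the mill, then go to small jar 2.

Call:
{"api": "inch_along", "payload": {
  "motion": {"segments":[[0,0,0,-6],[0,0,0,-8.4],[0,0,0,-8.4],[0,0,0,-8.4],[0,0,0,-8.4],[0,0,0,-8.4],[0,0,0,-8.4],[0,0,0,-8.4],[0,0,0,-8.4],[0,0,0,-8.4],[0,0,0,-8.4],[0,0,0,0],[0,0,0,0]]}
}}

```text
t: 9.35
eef_pos: [0.4668, -0.4175, 0.2455]
tool_rot: [-179.9, -0.1, 89.8]
ft_force: [-0.0, -0.4, 0.0]
grip_width: 0.0848
grip_force: 0.0
```

Call:
{"api": "inch_along", "payload": {
  "motion": {"segments":[[0.018,0,0,0],[0.03,0,0,0],[0.04,0,0,0],[0.04,0,0,0],[0.04,0,0,0],[0.04,0,0,0],[0.04,0,0,0],[0.04,0.005,0,0],[0.04,0.005,0,0],[0.04,0.005,0,0],[0.03,0.005,0,0],[0.02,0,0,0],[0.01,0,0,0],[0,0,0,0],[0,0,0,0]]}
}}

```text
t: 10.85
eef_pos: [0.4873, 0.0093, 0.2471]
tool_rot: [-180.0, 0.0, 89.9]
ft_force: [0.1, 0.3, 0.2]
grip_width: 0.0853
grip_force: 0.0
```

```bash
python3 - <<'E'
from h import *
im,c=snap('wrist','w4.png'); s=manip.state();print(s['eef_pos'],s['tool_rot'],s['joint_positions'].round(1)); discs(im,c)
g=cv2.cvtColor(im,cv2.COLOR_BGR2GRAY)
print('expected cap px',proj(c,[.487,.0097,.06]))
E
```

```text
[0.48734228 0.00903356 0.24716636] [-1.79985038e+02  2.59651897e-02  8.99115903e+01] [ -8.2  -6.4 107.6  -0.   78.8  -8.1]
disc px [358.2  47.3] xy [0.6036 0.1451] ellc [0.6033 0.145 ] diam 0.0579
disc px [241.8  46. ] xy [0.4715 0.1503] ellc [0.4703 0.1452] diam 0.0852
expected cap px [256.82243467 173.62560198]
```

View pics/w4.png

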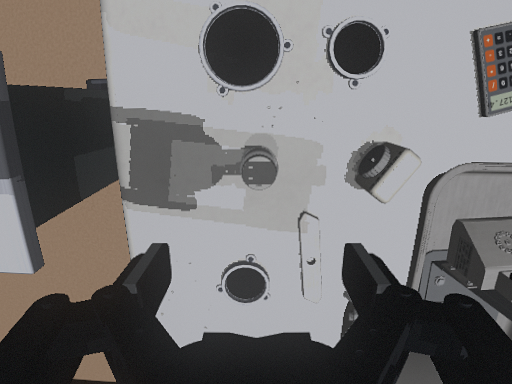

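The wrist view shows small jar 2 in the gripper's shadow, cap around (259,172). The stands are the large one at (242,46), small A at (358,47) and small B at (246,284), with the timer at (385,170). I'll zoom to fix the cap centre.

```bash
python3 - <<'E'
from h import *
im=cv2.imread('pics/w4.png');c=manip.get_calibration('wrist')
cr=im[125:205,210:310];cr=cv2.resize(cv2.convertScaleAbs(cr,alpha=1.6,beta=-40),None,fx=6,fy=6,interpolation=cv2.INTER_CUBIC)
cv2.imwrite('pics/w4c.png',cr)
g=cv2.cvtColor(im[240:330,200:295],cv2.COLOR_BGR2GRAY)
discs(im,c,amin=500)
E
```

```text
disc px [358.2  47.3] xy [0.6037 0.1448] ellc [0.6034 0.1447] diam 0.0579
disc px [241.8  46. ] xy [0.4717 0.15  ] ellc [0.4704 0.1449] diam 0.0852
```

View pics/w4c.png

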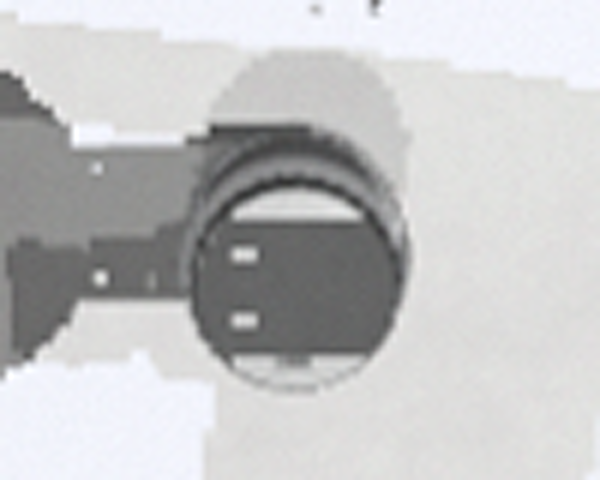

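In the crop the cap circle spans 192–403 by 185–390, so its centre is (297,287), which is pixel (259.2,172.5) in the full picture.

```bash
python3 - <<'E'
from h import *
c=manip.get_calibration('wrist');ct=manip.get_calibration('top')
print(plane(c,259.2,172.5,.06), tri([(c,259.2,172.5),(ct,257.2,196.9)]), manip.state()['eef_pos'])
E
```

```text
[0.48960113 0.01061977 0.06      ] [0.48753383 0.00784755 0.04650681] [0.48734228 0.00903356 0.24716636]
```

Call:
{"api": "inch_along", "payload": {
  "motion": {"segments":[[0.0013,0.0015,0.015,0],[0,0,0.03,0],[0,0,0.03,0],[0,0,0.03,0],[0,0,0.03,0],[0,0,0.03,0],[0,0,0.02,0],[0,0,0.015,0],[0,0,0.01,0],[0,0,0.004,0],[0,0,0,0],[0,0,0,0]]}
}}

```text
t: 12.1
eef_pos: [0.4895, 0.011, 0.0339]
tool_rot: [179.9, 0.0, 90.0]
ft_force: [0.7, -0.7, 0.3]
grip_width: 0.0849
grip_force: 0.0
```

Call:
{"api": "inch_along", "payload": {
  "motion": {"segments":[[0,0,0,0],[0,0,0,0],[0,0,0,0],[0,0,0,0],[0,0,0,0],[0,0,0,0],[0,0,0,0],[0,0,0,0],[0,0,0,0]]},
  "finger_gap": 0.02,
  "force": 30
}}

```text
t: 13.0
eef_pos: [0.4894, 0.0112, 0.034]
tool_rot: [179.9, 0.0, 90.0]
ft_force: [-1.5, -0.2, 5.7]
grip_width: 0.0425
grip_force: 30.3
```

Call:
{"api": "inch_along", "payload": {
  "motion": {"segments":[[0,0,-0.01,0],[0,0,-0.02,0],[0,0,-0.02,0],[0,0,-0.01,0],[-0.0145,-0.002,0,0],[-0.025,-0.003,0,0],[-0.03,-0.003,0,0],[-0.03,-0.003,0,0],[-0.03,-0.003,0,0],[-0.03,-0.002,0,0],[-0.015,-0.002,0,0],[0,0,0,0],[0,0,0,0],[0,0,0,0]]}
}}

```text
t: 14.4
eef_pos: [0.4707, -0.1621, 0.093]
tool_rot: [-180.0, -0.0, 90.0]
ft_force: [0.4, -0.3, -1.3]
grip_width: 0.0424
grip_force: 30.9
```

```bash
python3 - <<'E'
from h import *
print(manip.state()['eef_pos'])
im,c=snap('wrist','w5.png')
E
```

```text
[ 0.47070384 -0.16214998  0.09302277]
```

Call:
{"api": "inch_along", "payload": {
  "motion": {"segments":[[0,0,0.01,0],[0,0,0.015,0],[0,0,0.015,0],[0,0,0.008,0],[0,0,0.004,0],[0,0,0.002,0],[0,0,0,0],[0,0,0,0],[0,0,0,0]]}
}}

```text
t: 15.35
eef_pos: [0.4713, -0.1635, 0.0399]
tool_rot: [179.9, 0.0, 90.0]
ft_force: [0.1, -0.5, -0.2]
grip_width: 0.0428
grip_force: 30.9
```

Call:
{"api": "inch_along", "payload": {
  "motion": {"segments":[[0,0,0.001,0],[0,0,0.0008,0],[0,0,0,0],[0,0,0,0]]}
}}

```text
t: 15.75
eef_pos: [0.4712, -0.1635, 0.0381]
tool_rot: [180.0, 0.0, 90.0]
ft_force: [-1.9, 1.4, 5.0]
grip_width: 0.0423
grip_force: 31.5
```

Call:
{"api": "inch_along", "payload": {
  "motion": {"segments":[[0,0,0,0],[0,0,0,0],[0,0,0,0],[0,0,0,0],[0,0,0,0],[0,0,0,0]]},
  "finger_gap": 0.085
}}

```text
t: 16.35
eef_pos: [0.4709, -0.1633, 0.0375]
tool_rot: [-180.0, -0.0, 90.0]
ft_force: [-0.8, 0.4, 0.3]
grip_width: 0.0851
grip_force: 0.0
```

Call:
{"api": "inch_along", "payload": {
  "motion": {"segments":[[0,0,-0.01,0],[0,0,-0.02,0],[0,0,-0.03,0],[0,0,-0.04,0],[0,0,-0.04,0],[0,0,-0.04,0],[0,0,-0.03,0],[0,0,0,0],[0,0,0,0]]}
}}

```text
t: 17.25
eef_pos: [0.4712, -0.1634, 0.2488]
tool_rot: [179.9, 0.1, 90.0]
ft_force: [-0.3, -0.1, -0.4]
grip_width: 0.0846
grip_force: 0.0
```

```bash
python3 - <<'E'
from h import *
im,c=snap('wrist','w6.png'); print(manip.state()['eef_pos'])
print(proj(c,[.4714,-.1635,.064]),proj(c,[.4714,-.1635,.012]))
cr=cv2.resize(cv2.convertScaleAbs(im[110:210,200:320],alpha=1.6,beta=-40),None,fx=5,fy=5,interpolation=cv2.INTER_CUBIC);cv2.imwrite('pics/w6c.png',cr)
E
```

```text
[ 0.47049161 -0.16305868  0.24720367]
[256.83604608 174.43547578] [256.65805594 164.40220571]
```

View pics/w6c.png

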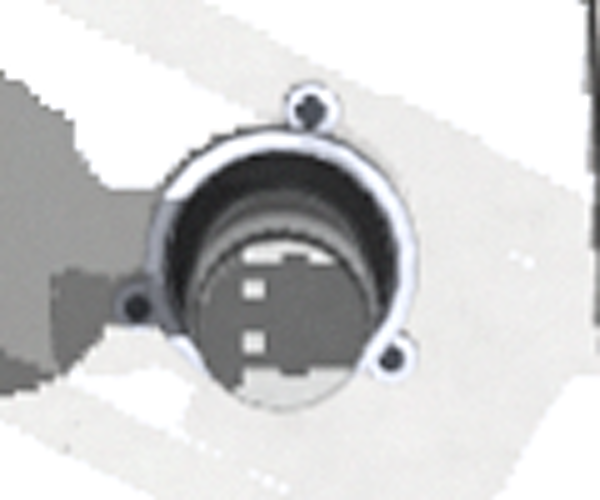

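Small jar 2 sits in stand B: the cap centre in the crop is (281,323) and the rim is concentric with it, 147–415 wide. Next is small jar 1.

Call:
{"api": "inch_along", "payload": {
  "motion": {"segments":[[0.0145,0,0,0],[0.03,0,0,0],[0.04,0,0,0],[0.04,0,0,0],[0.04,0,0,0],[0.04,0.013,0,0],[0.04,0.013,0,0],[0.04,0.013,0,0],[0.04,0.013,0,0],[0.04,0.013,0,0],[0.04,0.013,0,0],[0.03,0.013,0,0],[0.02,0.013,0,0],[0,0,0,0],[0,0,0,0],[0,0,0,0]]}
}}

```text
t: 18.9
eef_pos: [0.5738, 0.2907, 0.2464]
tool_rot: [-179.9, 0.1, 90.0]
ft_force: [-0.3, -0.7, -0.2]
grip_width: 0.0848
grip_force: 0.0
```

```bash
python3 - <<'E'
from h import *
im,c=snap('wrist','w7.png'); print(manip.state()['eef_pos']); discs(im,c,amin=500)
u,v=proj(c,[.575,.291,.06]);print(u,v); u,v=int(u),int(v)
cr=cv2.resize(cv2.convertScaleAbs(im[v-50:v+50,u-60:u+60],alpha=1.6,beta=-40),None,fx=5,fy=5,interpolation=cv2.INTER_CUBIC);cv2.imwrite('pics/w7c.png',cr)
E
```

```text
[0.57411318 0.29050891 0.2469075 ]
disc px [277.9 268.1] xy [0.603  0.1414] ellc [0.6026 0.1427] diam 0.0563
258.49709575108426 173.77114856749319
```

View pics/w7c.png

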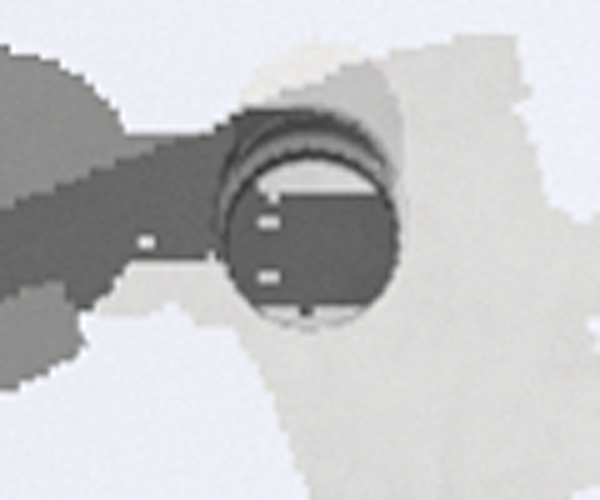

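The cap circle in the crop centres at (313,241), which is pixel (260.5,171.1). That puts jar 1 at about (0.577,0.294).

```bash
python3 -c "
from h import *
print(plane(manip.get_calibration('wrist'),260.5,171.1,.06))"
```

```text
[0.57754073 0.29364524 0.06      ]
```

Call:
{"api": "inch_along", "payload": {
  "motion": {"segments":[[0.0028,0.003,0.015,0],[0,0,0.03,0],[0,0,0.03,0],[0,0,0.03,0],[0,0,0.03,0],[0,0,0.03,0],[0,0,0.02,0],[0,0,0.014,0],[0,0,0.01,0],[0,0,0.004,0],[0,0,0,0],[0,0,0,0]]}
}}

```text
t: 20.15
eef_pos: [0.5787, 0.2943, 0.0357]
tool_rot: [179.9, -0.0, 90.0]
ft_force: [0.1, -0.1, 1.2]
grip_width: 0.0855
grip_force: 0.0
```

Call:
{"api": "inch_along", "payload": {
  "motion": {"segments":[[0,0,0,0],[0,0,0,0],[0,0,0,0],[0,0,0,0],[0,0,0,0],[0,0,0,0],[0,0,0,0],[0,0,0,0],[0,0,0,0]]},
  "finger_gap": 0.02,
  "force": 30
}}

```text
t: 21.05
eef_pos: [0.5783, 0.2943, 0.0353]
tool_rot: [179.9, -0.0, 90.0]
ft_force: [-2.5, -0.2, 6.4]
grip_width: 0.0422
grip_force: 31.1
```

Call:
{"api": "inch_along", "payload": {
  "motion": {"segments":[[0,0,-0.01,0],[0,0,-0.02,0],[0,0,-0.02,0],[0,0,-0.01,0],[-0.015,0.0025,0,0],[-0.03,0.005,0,0],[-0.03,0.005,0,0],[-0.03,0.005,0,0],[-0.03,0.005,0,0],[-0.015,0.002,0,0],[0,0,0,0],[0,0,0,0],[0,0,0.01,0],[0,0,0.015,0],[0,0,0.013,0],[0,0,0.009,0],[0,0,0.006,0],[0,0,0,0],[0,0,0,0],[0,0,0,0]]}
}}

```text
t: 23.05
eef_pos: [0.6027, 0.1441, 0.0418]
tool_rot: [180.0, -0.0, 90.0]
ft_force: [0.2, -0.4, -1.2]
grip_width: 0.0424
grip_force: 30.8
```

Call:
{"api": "inch_along", "payload": {
  "motion": {"segments":[[0,0,0.0012,0],[0,0,0.001,0],[0,0,0,0],[0,0,0,0]]}
}}

```text
t: 23.45
eef_pos: [0.6025, 0.144, 0.0394]
tool_rot: [180.0, -0.0, 90.0]
ft_force: [0.4, -0.7, -1.0]
grip_width: 0.0421
grip_force: 30.8
```

Call:
{"api": "inch_along", "payload": {
  "motion": {"segments":[[0,0,0,0],[0,0,0,0],[0,0,0,0],[0,0,0,0],[0,0,0,0],[0,0,0,0]]},
  "finger_gap": 0.085
}}

```text
t: 24.05
eef_pos: [0.6024, 0.144, 0.0393]
tool_rot: [180.0, -0.0, 90.0]
ft_force: [1.0, -0.3, -0.7]
grip_width: 0.0848
grip_force: 0.0
```

Call:
{"api": "inch_along", "payload": {
  "motion": {"segments":[[0,0,-0.01,0],[0,0,-0.02,0],[0,0,-0.03,0],[0,0,-0.04,0],[0,0,-0.04,0],[0,0,-0.04,0],[0,0,-0.026,0],[0,0,0,0],[0,0,0,0]]}
}}

```text
t: 24.95
eef_pos: [0.6027, 0.1441, 0.2465]
tool_rot: [179.9, -0.0, 90.0]
ft_force: [-0.2, 0.1, 0.1]
grip_width: 0.0847
grip_force: 0.0
```

```bash
python3 - <<'E'
from h import *
im,c=snap('wrist','w8.png'); print(manip.state()['eef_pos']);discs(im,c,amin=500)
u,v=proj(c,[.603,.144,.064]);print(u,v,proj(c,[.603,.144,.012]));u,v=int(u),int(v)
cr=cv2.resize(cv2.convertScaleAbs(im[v-50:v+50,u-60:u+60],alpha=1.6,beta=-40),None,fx=5,fy=5,interpolation=cv2.INTER_CUBIC);cv2.imwrite('pics/w8c.png',cr)
E
```

```text
[0.60186538 0.14399427 0.24477785]
disc px [150.6 164. ] xy [0.469  0.1436] ellc [0.4699 0.1442] diam 0.0878
disc px [22.7 47.3] xy [0.322  0.2887] ellc [0.3234 0.2883] diam 0.0735
257.00574023035966 175.17325263889407 [256.80785428 165.03797285]
```

Call:
{"api": "inch_along", "payload": {
  "motion": {"segments":[[0.012,-0.02,0,0],[0.02,-0.036,0,0],[0.02,-0.036,0,0],[0.02,-0.036,0,0],[0.02,-0.036,0,0],[0.02,-0.036,0,0],[0.012,-0.022,0,0],[0,0,0,0],[0,0,0,0],[0,0,0,0]]}
}}

```text
t: 26.0
eef_pos: [0.3807, 0.2675, 0.2445]
tool_rot: [-179.9, 0.0, 90.0]
ft_force: [-0.7, 0.7, -0.2]
grip_width: 0.0849
grip_force: 0.0
```

```bash
python3 - <<'E'
from h import *
im,c=snap('wrist','w9.png'); print(manip.state()['eef_pos']);discs(im,c,amin=500)
u,v=proj(c,[.381,.269,.09]);print(u,v);u,v=int(u),int(v)
cr=cv2.resize(cv2.convertScaleAbs(im[v-50:v+50,u-40:u+40],alpha=2,beta=-40),None,fx=5,fy=5,interpolation=cv2.INTER_CUBIC);cv2.imwrite('pics/w9c.png',np.hstack([cv2.imread('pics/w8c.png')[:,100:500],cr]))
E
```

```text
[0.38096207 0.26743193 0.24468962]
disc px [256.4 173.2] xy [0.38   0.2557] ellc [0.3799 0.2556] diam 0.0655
257.52675293613726 180.31673261824815
```

View pics/w9c.png

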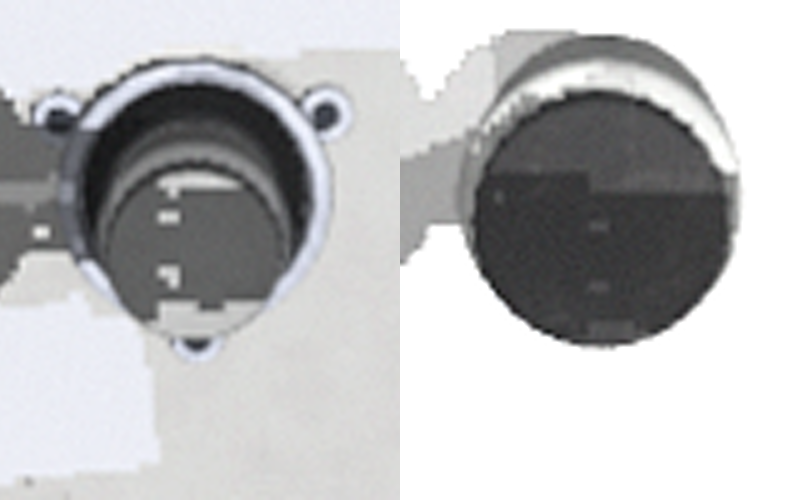

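Left: small jar 1 sits in stand A, cap at (197,250), as expected. Right: the large jar's black cap is centred at (604,219) in the picture, which is pixel (257.8,173.8), with a diameter of 53.6 px as expected for 50 mm.

```bash
python3 -c "
from h import *
print(plane(manip.get_calibration('wrist'),257.8,173.8,.09),manip.state()['eef_pos'])"
```

```text
[0.38149816 0.27532785 0.09      ] [0.38096207 0.26743193 0.24468962]
```

Call:
{"api": "inch_along", "payload": {
  "motion": {"segments":[[0.0075,0.0005,0.01,0],[0,0,0.03,0],[0,0,0.03,0],[0,0,0.03,0],[0,0,0.03,0],[0,0,0.025,0],[0,0,0.02,0],[0,0,0.012,0],[0,0,0.0075,0],[0,0,0,0],[0,0,0,0],[0,0,0,0]]}
}}

```text
t: 27.25
eef_pos: [0.3818, 0.276, 0.0519]
tool_rot: [179.9, -0.1, 90.0]
ft_force: [-0.7, -0.0, 0.3]
grip_width: 0.0847
grip_force: 0.0
```

Call:
{"api": "inch_along", "payload": {
  "motion": {"segments":[[0,0,0,0],[0,0,0,0],[0,0,0,0],[0,0,0,0],[0,0,0,0],[0,0,0,0],[0,0,0,0],[0,0,0,0]]},
  "finger_gap": 0.03,
  "force": 30
}}

```text
t: 28.05
eef_pos: [0.3814, 0.2758, 0.0518]
tool_rot: [179.9, -0.0, 90.0]
ft_force: [-2.4, -1.8, 6.8]
grip_width: 0.0582
grip_force: 31.8
```

Call:
{"api": "inch_along", "payload": {
  "motion": {"segments":[[0,0,-0.01,0],[0,0,-0.02,0],[0,0,-0.02,0],[0,0,-0.01,0],[-0.012,0.0085,0,0],[-0.024,0.016,0,0],[-0.024,0.016,0,0],[-0.024,0.016,0,0],[-0.024,0.016,0,0],[-0.024,0.016,0,0],[0,0,0,0],[0,0,0,0],[0,0,0.01,0],[0,0,0.015,0],[0,0,0.013,0],[0,0,0.009,0],[0,0,0.006,0],[0,0,0,0],[0,0,0,0],[0,0,0,0]]}
}}

```text
t: 30.05
eef_pos: [0.4699, 0.1436, 0.0583]
tool_rot: [179.9, -0.0, 90.0]
ft_force: [0.4, 0.4, -1.2]
grip_width: 0.058
grip_force: 32.9
```

Call:
{"api": "inch_along", "payload": {
  "motion": {"segments":[[0,0,0.0012,0],[0,0,0.001,0],[0,0,0,0],[0,0,0,0]]}
}}

```text
t: 30.45
eef_pos: [0.4697, 0.1435, 0.0559]
tool_rot: [180.0, -0.0, 90.0]
ft_force: [0.3, 0.6, 1.1]
grip_width: 0.0578
grip_force: 33.0
```

Call:
{"api": "inch_along", "payload": {
  "motion": {"segments":[[0,0,0,0],[0,0,0,0],[0,0,0,0],[0,0,0,0],[0,0,0,0],[0,0,0,0]]},
  "finger_gap": 0.085
}}

```text
t: 31.05
eef_pos: [0.4693, 0.1435, 0.0556]
tool_rot: [-180.0, 0.0, 90.0]
ft_force: [0.8, 0.9, -0.7]
grip_width: 0.0851
grip_force: 0.0
```

Call:
{"api": "inch_along", "payload": {
  "motion": {"segments":[[0,0,-0.01,0],[0,0,-0.02,0],[0,0,-0.03,0],[0,0,-0.04,0],[0,0,-0.04,0],[0,0,-0.04,0],[0,0,-0.01,0],[0,0,0,0],[0,0,0,0]]}
}}

```text
t: 31.95
eef_pos: [0.4687, 0.1435, 0.2446]
tool_rot: [-179.9, 0.0, 90.0]
ft_force: [0.2, 0.7, -1.0]
grip_width: 0.0849
grip_force: 0.0
```

```bash
python3 - <<'E'
from h import *
im,c=snap('wrist','w10.png'); print(manip.state()['eef_pos'])
u,v=proj(c,[.470,.144,.094]);print(u,v);u,v=int(u),int(v)
a=cv2.resize(im[v-60:v+60,u-60:u+60],(380,380),interpolation=cv2.INTER_CUBIC)
s,_=snap('side'); b=cv2.resize(s[100:290,165:345],(400,380),interpolation=cv2.INTER_CUBIC)
cv2.imwrite('pics/w10c.png',np.hstack([a,b]))
E
```

```text
[0.46830864 0.14339073 0.24382831]
258.6714676589225 182.44526205413013
```

View pics/w10c.png

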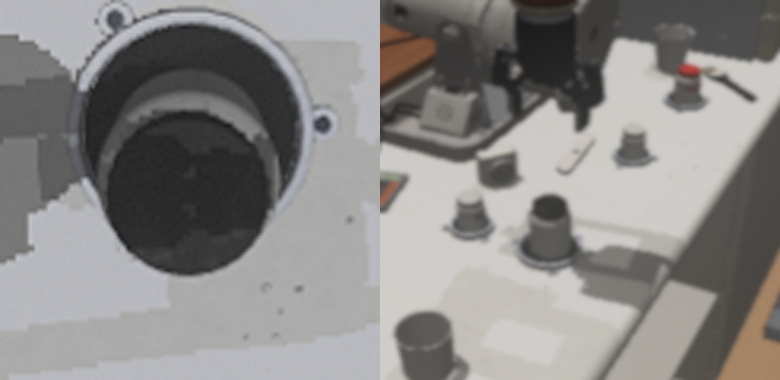

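The cap centre at (190,192) matches where it should be over the large stand. The side view shows all four jars upright in their stands, with the beaker and timer untouched.

Call:
{"api": "inch_along", "payload": {
  "motion": {"segments":[[0,0,0,0],[0,0,0,0],[0,0,0,0]]}
}}

```text
t: 32.35
eef_pos: [0.4691, 0.1435, 0.2448]
tool_rot: [-179.9, 0.0, 90.0]
ft_force: [0.3, 0.2, 0.3]
grip_width: 0.085
grip_force: 0.0
```

```bash
python3 -c "
from cell import manip
print(manip.close_job())"
```

```text
the job is handed in; nothing more can be done
None
```

All four jars stand upright in the stands of their size, the beaker and timer were not touched, and the job was handed in at 32 s; the hand-in call printed no verdict.

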